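# Take the spent powder cartridge out of the air-abrasion unit

## Task

The powder cartridge in the air-abrasion unit is spent. Turn it anticlockwise until its twist lock lets go, without forcing it, lift it straight up out of its deep well and stand it gently on the floor of the wooden tray, keeping it upright all the way. Then slide the dust shutter fully shut over the empty well, and leave the other things on the tray where they are.

Things in the scene. Friction and masses are not known exactly. Their poses are not given: they have to be found in the camera images.
- unit: Air-abrasion unit, fixed: a white case, grey front panel (gauge, knob, switch), aluminium deck 130 mm above the table. Origin: on the axis of the cartridge well, at table height; x points from the front panel to the back, z up. Case from x = -66 to 172 mm, y = -59 to 59 mm. Two shutter rails stand 7 mm above the deck along its sides, 47 mm and more from the middle line.
- well_mouth (a point): Centre of the well at deck height (z 130 mm). The well: a round pocket in the deck, radius 45 mm, 24 mm deep, the room for the fingers; in its floor a 6 mm thick steel lock ring with a bore of radius 17.3 mm; at its foot, 22 to 62 mm above the table, a guide bore of radius 17.2 mm. So the cartridge fits with 1.2 mm to spare all round and comes out only straight up.
- cartridge_mid (a point): The powder cartridge: loose, upright, an aluminium cylinder 108.5 mm tall, 32 mm across, 0.08 to 0.17 kg, with a black ribbed cap. This point: on its axis, 54 mm above its foot; z runs up to the cap. At the start it is locked in the well, its foot 20 mm above the table. Two lugs on its sides (+y and -y), tops 26 mm above this point, reach 20.5 mm from the axis.
- cartridge_cap (a point): Centre of the cartridge's round cap, 45.5 mm above cartridge_mid on the axis. The cap, the only part to grasp while it is in the well, is 32 mm across and 18 mm high (9 mm above and below this point), its top at first about 1 mm below the deck. Right below it a flange, 48 mm across and 3 mm thick, hides the lock.
- lock (a point): Centre of the lock ring's top (the pocket's floor). Twist lock: a sprung seat (about 4 N up) holds the lugs under the ring. Its two slots are hidden and their angle differs. Turned anticlockwise (from above) by 0.3 to 1.9 rad, the lugs meet the slots, and there, within 0.1 rad, the cartridge lifts free; let go, it springs up about 8 mm. At other angles a lift stops dead within 1 mm.
- shutter (a joint): Slide of the dust shutter along the unit's x, in m: 0 = fully shut over the well (its middle on the well's axis), 0.096 to 0.108 = drawn back, away from the front panel, the pocket clear. Friction about 1.5 N, no spring.
- shutter_grip (a point): Middle of the black grip bar on the flat steel shutter plate, about 142 mm above the table. The bar is 10 mm along the unit's x, 50 mm across, 16 mm high (8 mm above and below this point); it stands 30 mm from the shutter's middle, toward the front panel. Behind it the plate's top is bare.
- tray: Wooden tray, fixed, 302 mm (its x) by 372 mm (its y), rim 20 mm high. Origin: centre of its underside. Its flat floor, 3 mm above the table, spans -130 to 130 mm in x and -165 to 165 mm in y. The half toward +y is empty, from y = 0 on; the other half holds a jar, a sanding block and a brush.
- jar_mid (a point): Screw-top jar on the tray, 74 mm across, 85 mm high; this point is on its axis, half-way up. Stays where it is.
- sander: Black sanding block on the tray, 36 x 72 x 26 mm; origin: centre of its underside. Stays where it is.
- tray_brush: Black artist's brush lying on the tray, 28 x 202 x 13 mm; origin: centre of its underside, y along the handle. Stays where it is.
Things that resemble listed ones, but are neither listed nor needed, are in the scene too. What is shaped like the part that bears cartridge_mid but orange or pink is not meant.

How it is judged:
On the way, in this order (a step that is already met when the one before it is completed fails the run):
1. the cartridge is lifted straight out of the well: its foot above the deck, over the well, upright (height (world z) of cartridge_mid above 0.186 m and horizontal distance between cartridge_mid and well_mouth below 0.03 m and angle between cartridge_mid's own z axis and vertical below 0.2 rad), for 0.05 s.
2. the cartridge stands upright on the floor of the tray, let go (height (world z) of cartridge_mid between 0.051 and 0.063 m and angle between cartridge_mid's own z axis and vertical below 0.1 rad and x of cartridge_mid in the frame of tray between -0.135 and 0.135 m and y of cartridge_mid in the frame of tray between -0.17 and 0.17 m and contact force between the fingers and cartridge below 0.1 N), for 0.2 s.
At the end, for the whole second after the job is handed in: The cartridge stands still and upright (within 0.1 rad) on the floor of the wooden tray, and the shutter is shut to within 6 mm (height (world z) of cartridge_mid between 0.051 and 0.063 m and angle between cartridge_mid's own z axis and vertical below 0.1 rad and x of cartridge_mid in the frame of tray between -0.135 and 0.135 m and y of cartridge_mid in the frame of tray between -0.17 and 0.17 m and linear speed of cartridge below 0.02 m/s and value of joint shutter below 0.006 m); the robot touches nothing.
It fails at once if the lock is forced: the cartridge is pulled or pressed against the unit with more than 45 N (contact force between cartridge and unit above 45 N).
It fails at once if the cartridge is tipped by more than 0.45 rad (powder would spill) (angle between cartridge_mid's own z axis and vertical above 0.45 rad).
It fails at once if the cartridge is dropped: away from the unit, not held, it falls faster than 0.5 m/s (horizontal distance between cartridge_mid and well_mouth above 0.06 m and contact force between the fingers and cartridge below 0.1 N and linear speed of cartridge above 0.5 m/s).
It fails at once if the jar, the sanding block or the brush on the tray is moved by more than 30 mm (distance of any of jar_mid, sander, tray_brush from where it was at the start of the episode above 0.03 m).
It also fails if it takes over 72 s, if anything falls off the work surface, if the arm or the gripper's body presses on something with over 40 N, if the wrist force passes 120 N, or if a joint passes its speed limit or range.

## Robot

A 6-joint arm with a two-finger parallel gripper is mounted at the origin on a cart in front of the work surface, level with it; the furniture and walls round the work are solid. World frame = base frame: x ahead of the robot, y to its left, z up, the work surface at z = 0. Lengths are in m, angles in rad, forces in N, time in s.
With the tool pointing down it reaches from about 0.325 to 1 m from the base axis. Payload 5.1 kg.
Tool frame: the origin (TCP) lies midway between the tips of the shut fingers; the grasp point (between the pads) lies 19 mm behind it; z points along the fingers, y is the line along which they close (so a half turn about z gives the same grasp; the last joint's range is limited). The gripper opens to 85 mm and grips with 20 to 120 N. Pads are 22 mm wide; open, the fingers measure 114 mm over their backs; the gripper's body (76 mm by 85 mm) begins 54 mm behind the grasp point. The pads swing forward as they close: fully open they stand 13 mm farther back than shut.
Start: joints at [-1.385, 0.124, 1.65, -0, 1.367, -0.083], TCP at [0.173, -0.627, 0.231] pointing down, gripper open.
Joint ranges: [-2.61, 2.61], [-1.02, 2.33], [0.03, 2.71], [-1.35, 4.49], [0.32, 2.68], [-2.91, 2.91]. Speed limits (rad/s): [2.57, 2.57, 3.14, 3.14, 3.14, 3.14].

## Interface

Orientations are given as a unit quaternion [x, y, z, w].
In Python, from cell import env gives the robot as it stands.
- The arm moves only by the shell command python3 -m pendant 'ROWS' [FORCE]. ROWS is JSON, a list that holds one entry, the list of rows, each a list of 7 numbers: the shift along the world's x, y, z scaled (see below), then the turn, a rotation vector about the world's x, y, z scaled (see below), then the closure, from -1 (fully open) to 1 (shut). A call has 1 to 12 rows; each row shifts and turns the commanded pose from where the row before left it; what a row does not reach is not made up. The controller multiplies each number of a shift by 0.03 m and each number of a turn by 6 degrees. A row lasts 1/10 s, in which the tool goes at most 50 mm and 8.59 degrees, less where a joint would pass 70% of its speed; a pose out of reach is approached as far as the arm can. A call with a number of a shift or a turn outside -1 to 1 is refused whole. A call with a gripper value outside its range is refused whole. The fingers move at their own pace and stop on an object; FORCE is the grip in N (left out, the last holds). Time passes only in rows, so rows that do not move let the fingers close. It gives the time, the measured TCP pose, the force, the opening and the grip force at its end, in the units of the state.
- env.observe(): the state, without advancing time (a new reading comes with each control period).
- env.camera(name): name is "scene" or "side" or "wrist"; returns the picture (400x640x3 uint8, red, green, blue); there is no depth.
- env.camera_info(name): a dict with "fovy" (degrees; the focal length in pixels is half the picture's height over the tangent of half this angle, whatever the lens; pixels are square), "cx", "cy" (the principal point, pixels), "world_from_camera" (4x4, takes a point from camera to world coordinates). Camera axes: x right, y down, z forward; pixel columns grow to the right and rows downward; lengths in m; the calibration is good to about 2 mm. The wrist camera is an equidistant fisheye: a pixel r from the principal point sees the ray r / f radians off the axis. A picture is of the moment at which its call begins: read the wrist's pose just before it. camera_info takes no time and is no camera call; for the wrist camera it gives the pose at the moment of the call.
- env.close_job(): hands the job in; it is judged then, once.
The state is a dict: "time": time; "joint_positions": joint angles; "joint_velocities": joint speeds; "tau": joint torques, N m; "tcp_pos": TCP position; "ee_rot": TCP orientation; "contact_force": force on the tool from outside, world axes, zero at the start; "moment": the same for the moment, N m; "width": finger opening in m; "grip_force": force on a finger pad.
Only numpy, scipy, OpenCV 4.12 (cv2) and the standard library are available. Lean on these libraries where they do the work, as an engineer would, in place of code of your own. Each camera call takes 0.05 s, during which the arm holds its last target. There are 200 camera calls.

## Working session

There is one attempt and no reset: what is moved stays moved. The work goes in short steps, Python scripts to look and compute and a shell command to move; the robot and the scene stay as the last step left them, time stands still between calls to the robot, and variables do not carry over. Pictures are saved under pics/ and viewed, at most 10 in all, crops included, and the job is handed in when it is done.

```bash
mkdir -p pics
cat > h.py <<'E'
import numpy as np, cv2
from cell import env
def snap(cam,name):
    i=env.camera_info(cam); im=env.camera(cam); cv2.imwrite(f'pics/{name}.png',im[:,:,::-1]); np.save(f'pics/{name}.npy',np.array(i['world_from_camera'])); return im,i
def ray(i,u,v,fish=False):
    f=200/np.tan(np.radians(i['fovy'])/2); x,y=(u-i['cx']),(v-i['cy'])
    if fish:
        r=np.hypot(x,y); t=r/f; d=np.array([x/r*np.sin(t),y/r*np.sin(t),np.cos(t)]) if r>0 else np.array([0,0,1.])
    else: d=np.array([x/f,y/f,1.])
    T=np.array(i['world_from_camera']); return T[:3,3],T[:3,:3]@d
def plane(i,u,v,z,fish=False):
    o,d=ray(i,u,v,fish); return o+d*(z-o[2])/d[2]
def proj(i,p,fish=False):
    f=200/np.tan(np.radians(i['fovy'])/2); T=np.array(i['world_from_camera']); c=T[:3,:3].T@(np.array(p)-T[:3,3])
    if fish:
        r=np.hypot(c[0],c[1]); t=np.arctan2(r,c[2]); return np.array([i['cx']+f*t*c[0]/r,i['cy']+f*t*c[1]/r])
    return np.array([i['cx']+f*c[0]/c[2],i['cy']+f*c[1]/c[2]])
E
python3 - <<'E'
from h import *
a=[snap(c,c+'0')[0] for c in('scene','side','wrist')]
for c in('scene','side','wrist'):
    i=env.camera_info(c);print(c,i['fovy'],i['cx'],i['cy'],np.round(i['world_from_camera'],3).tolist())
s=env.observe();print(s['tcp_pos'],s['ee_rot'],s['width'],s['contact_force'])
E
```

```text
scene 47.45714615395651 322.3529654596171 198.13292980909938 [[-0.893, 0.342, -0.293, 0.912], [0.45, 0.692, -0.565, 0.559], [0.009, -0.636, -0.772, 1.079], [0.0, 0.0, 0.0, 1.0]]
side 51.28752595725031 320.73016284744153 200.35949928560223 [[-0.916, -0.244, 0.318, 0.119], [-0.401, 0.512, -0.76, 0.849], [0.023, -0.823, -0.567, 0.829], [0.0, 0.0, 0.0, 1.0]]
wrist 65.70646984690485 317.03989333596184 196.64978533417664 [[0.266, -0.924, -0.274, 0.242], [-0.964, -0.255, -0.074, -0.607], [-0.002, 0.284, -0.959, 0.373], [0.0, 0.0, 0.0, 1.0]]
[ 0.17250514 -0.62618802  0.23033632] [ 9.90977886e-01  1.34022909e-01 -4.99508494e-05 -8.28429218e-04] 0.08582121408238702 [ 0.56958178 -0.22324417 -0.34570654]
```

View pics/scene0.png

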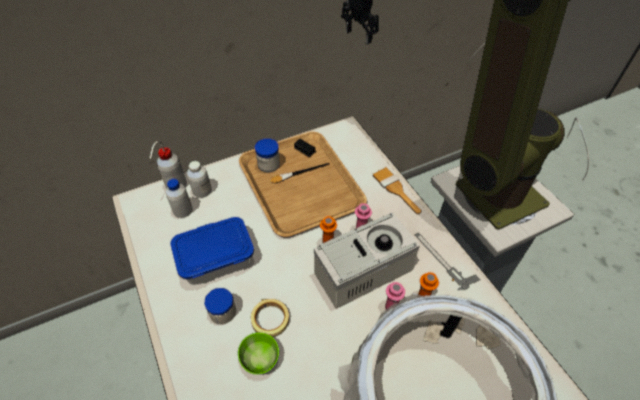

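View pics/side0.png

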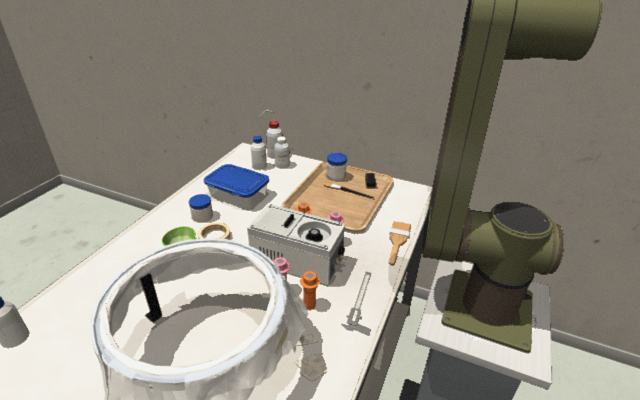

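Scene picture: the black cap sits in the unit's pocket at about (383,241), and the grip bar at (360,247). The tray is centred at about (303,185), with its empty half toward the unit, and the jar is at (267,155), the block at (305,148) and the brush at (300,173). Side picture: cap at (314,236), grip at (290,220).

Cartridge candidates in the scene picture are orange (328,228), pink (363,215), pink (396,293), orange (429,284) and the black-capped one in the well (383,241). The description fits only the last. I'll check it in one close crop.

Run:
```python
from h import *
S=env.camera_info('scene');D=env.camera_info('side')
a=cv2.imread('pics/scene0.png');b=cv2.imread('pics/side0.png')
A=cv2.resize(a[205:305,300:430],None,fx=3,fy=5.0*.6,interpolation=2);B=cv2.resize(b[195:295,235:365],None,fx=3,fy=3,interpolation=2)
cv2.imwrite('pics/crop0.png',np.hstack([A,B]))
print('cap',plane(S,383,240,.129),plane(D,314,234,.129))
print('grip',plane(S,360,245,.15),plane(D,290,219,.15))
for c,i,im,box in(('scene',S,a,(225,120,375,240)),('side',D,b,(270,155,400,235))):
    h=cv2.cvtColor(im,cv2.COLOR_BGR2HSV);x0,y0,x1,y1=box
    m=np.zeros(h.shape[:2],np.uint8);m[y0:y1,x0:x1]=cv2.inRange(h,(8,70,60),(25,255,235))[y0:y1,x0:x1]
    m=cv2.morphologyEx(m,cv2.MORPH_OPEN,np.ones((3,3)))
    k=max(cv2.findContours(m,0,2)[0],key=cv2.contourArea)
    P=np.array([plane(i,*q,.02)[:2] for q in k[:,0].astype(float)],np.float32)
    print(c,cv2.minAreaRect(P), cv2.boxPoints(cv2.minAreaRect(P)).round(3).tolist())
for n,u,v,z in(('pinkT',363,206,.11),('orT',328,218,.11),('jar',267,145,.088)): print(n,plane(S,u,v,z))
```

```text
cap [0.47598884 0.05310544 0.129     ] [0.46460357 0.06391373 0.129     ]
grip [0.5437363  0.05182963 0.15      ] [0.53888879 0.05704279 0.15      ]
scene ((0.537368893623352, -0.2915967106819153), (0.4379018247127533, 0.3024081885814667), 89.18704223632812) [[0.382999986410141, -0.5080000162124634], [0.6850000023841858, -0.5130000114440918], [0.6919999718666077, -0.07500000298023224], [0.3889999985694885, -0.07100000232458115]]
side ((0.5328823328018188, -0.31462934613227844), (0.37493598461151123, 0.3010600805282593), 89.04984283447266) [[0.3790000081062317, -0.5], [0.6800000071525574, -0.5049999952316284], [0.6869999766349792, -0.12999999523162842], [0.38499999046325684, -0.125]]
pinkT [ 0.45741865 -0.07670305  0.11      ]
orT [ 0.56158484 -0.08270889  0.11      ]
jar [ 0.59385486 -0.43512471  0.088     ]
```

View pics/crop0.png

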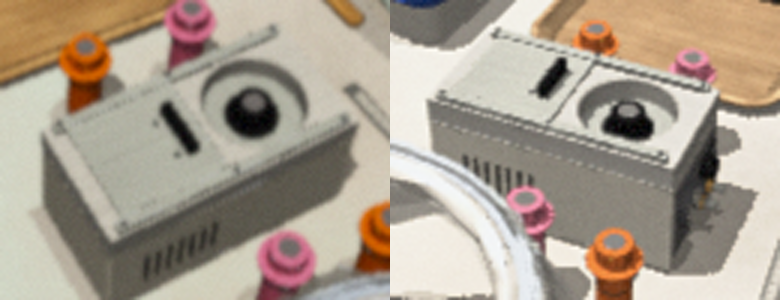

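The crop confirms it: black ribbed cap with a grey top in the pocket, shutter drawn back, and orange/pink look-alikes only outside the unit. I'll move above the well for a wrist look, with the fingers set to about 45 mm so they fit the pocket.

```bash
python3 -m pendant '[[[0.37,0.99,0.1,0,0,0,-0.06],[0.37,0.99,0.1,0,0,0,-0.06],[0.37,0.99,0.1,0,0,0,-0.06],[0.37,0.99,0.1,0,0,0,-0.06],[0.37,0.99,0.1,0,0,0,-0.06],[0.37,0.99,0.1,0,0,0,-0.06],[0.37,0.99,0.1,0,0,0,-0.06],[0.37,0.99,0,0,0,0,-0.06],[0.37,0.99,0,0,0,0,-0.06],[0.37,0.99,0,0,0,0,-0.06],[0.37,0.99,0,0,0,0,-0.06],[0.37,0.99,0,0,0,0,-0.06]]]'
python3 -m pendant '[[[0.37,0.99,0,0,0,0,-0.06],[0.37,0.99,0,0,0,0,-0.06],[0.37,0.99,0,0,0,0,-0.06],[0.37,0.99,0,0,0,0,-0.06],[0.37,0.99,0,0,0,0,-0.06],[0.37,0.99,0,0,0,0,-0.06],[0.37,0.99,0,0,0,0,-0.06],[0.37,0.99,0,0,0,0,-0.06],[0.37,0.99,0,0,0,0,-0.06],[0.37,0.99,0,0,0,0,-0.06],[0.37,0.99,0,0,0,0,-0.06],[0,0,0,0,0,0,-0.06]]]'
python3 - <<'E'
from h import *
im,i=snap('wrist','w1')
print(np.round(env.observe()['joint_positions'],3),i['fovy'])
for n,p in(('capA',(.476,.053,.129)),('capB',(.465,.064,.129)),('grip',(.541,.055,.15))):print(n,proj(i,p,True))
E
```

```text
time: 1.35
tcp_pos: [0.3059, -0.2689, 0.2521]
ee_rot: [0.991, 0.134, -0.0, -0.0]
contact_force: [0.5, 0.7, 0.8]
width: 0.0452
grip_force: 0.0
time: 2.55
tcp_pos: [0.4282, 0.059, 0.252]
ee_rot: [0.991, 0.136, -0.0, -0.0]
contact_force: [-1.0, -0.1, -0.0]
width: 0.0452
grip_force: 0.0
[ 0.01  -0.398  2.085 -0.     1.456  1.308] 65.70646984690485
capA [339.20138922 139.54555806]
capB [323.37297759 148.22443496]
grip [361.53966177  63.52452564]
```

View pics/w1.png

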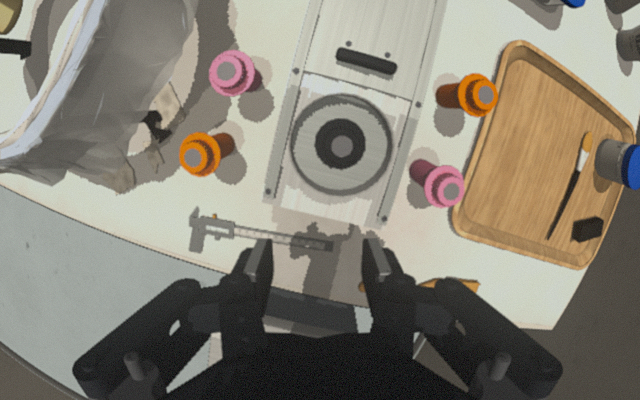

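The wrist view shows the cap's grey top at about (342,146), the pocket rim centred at about (341,144), and the grip bar at (366,61). The tray with its empty half is on the right. Next I'll refine these points.

Run:
```python
from h import *
i=env.camera_info('wrist');i['world_from_camera']=np.load('pics/w1.npy')
im=cv2.imread('pics/w1.png');g=cv2.cvtColor(im,cv2.COLOR_BGR2GRAY)
m=np.zeros_like(g);m[100:190,295:390]=(g<70)[100:190,295:390]*255
ks=[k for k in cv2.findContours(m,cv2.RETR_CCOMP,cv2.CHAIN_APPROX_NONE)[0] if cv2.contourArea(k)>80]
for k in ks:
    e=cv2.fitEllipse(k);print('ell',np.round(e[0],1),np.round(e[1],1))
    for z in(.1105,.1285): print(z,plane(i,*e[0],z,True).round(4))
m=np.zeros_like(g);m[35:85,325:405]=(g<60)[35:85,325:405]*255
k=max(cv2.findContours(m,0,2)[0],key=cv2.contourArea);r=cv2.minAreaRect(k);print('bar',r,plane(i,*r[0],.146,True))
# rails / deck corners
for u,v in((271,191),(384,218),(296,72),(418,104)):print('rail',plane(i,u,v,.137,True).round(4))
for u,v in((329,142),(291,146),(391,142),(341,95),(341,195)):print('rim',plane(i,u,v,.13,True).round(4))
s=env.observe();print(s['tcp_pos'])
```

```text
ell [339.9 143.3] [48.1 48.3]
0.1105 [0.4713 0.0496 0.1105]
0.1285 [0.473  0.0514 0.1285]
ell [341.5 145.8] [23.3 23.6]
0.1105 [0.4695 0.0476 0.1105]
0.1285 [0.4713 0.0495 0.1285]
bar ((365.89337158203125, 60.86918640136719), (59.884517669677734, 12.147697448730469), 16.113418579101562) [0.54490939 0.05188558 0.146     ]
rail [0.4181 0.098  0.137 ]
rail [ 0.4209 -0.0053  0.137 ]
rail [0.5214 0.1033 0.137 ]
rail [ 0.5259 -0.0021  0.137 ]
rim [0.4716 0.0609 0.13  ]
rim [0.4596 0.0914 0.13  ]
rim [0.4871 0.009  0.13  ]
rim [0.5132 0.0623 0.13  ]
rim [0.4292 0.0375 0.13  ]
[0.42779013 0.05769063 0.25189889]
```

```bash
python3 -m pendant '[[[0.48,-0.09,0,0,0,0,-0.06],[0.48,-0.09,0,0,0,0,-0.06],[0.48,-0.09,-0.5,0,0,0,-0.06],[0,0,-0.9,0,0,0,-0.06],[0,0,-0.9,0,0,0,-0.06],[0,0,-0.9,0,0,0,-0.06],[0,0,0,0,0,0,-0.06],[0,0,0,0,0,0,-0.06]]]' 30
python3 - <<'E'
from h import *
im,i=snap('wrist','w2');s=env.observe();print(s['tcp_pos'],s['contact_force'])
print(proj(i,(.4713,.0496,.1285),True))
E
```

```text
time: 3.4
tcp_pos: [0.4708, 0.0476, 0.1564]
ee_rot: [0.991, 0.133, -0.0, 0.0]
contact_force: [0.7, -0.5, 0.7]
width: 0.0453
grip_force: 0.0
[0.47168587 0.0477935  0.1576584 ] [-0.02563269  0.37432153  0.76123273]
[314.37725486 229.71153156]
```

View pics/w2.png

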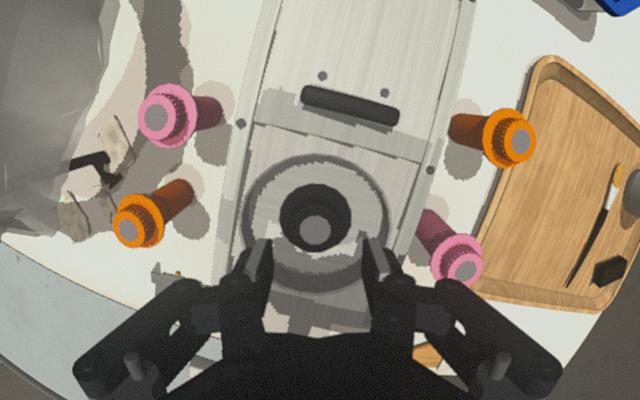

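The wrist view has the cap's grey top at (316,229), within about 1 mm of the predicted position. I'll descend gently.

```bash
python3 -m pendant '[[[0,0,-0.4,0,0,0,-0.06],[0,0,-0.4,0,0,0,-0.06],[0,0,-0.3,0,0,0,-0.06],[0,0,-0.15,0,0,0,-0.06],[0,0,0,0,0,0,-0.06]]]'; python3 -m pendant '[[[0,0,-0.07,0,0,0,-0.06],[0,0,0,0,0,0,-0.06]]]';python3 -m pendant '[[[0,0,-0.07,0,0,0,-0.06],[0,0,0,0,0,0,-0.06]]]'
```

```text
time: 3.95
tcp_pos: [0.4703, 0.0484, 0.1176]
ee_rot: [0.991, 0.134, -0.001, -0.0]
contact_force: [-0.4, 0.7, 0.1]
width: 0.0454
grip_force: 0.0
time: 4.15
tcp_pos: [0.4712, 0.0484, 0.1168]
ee_rot: [0.991, 0.134, 0.0, 0.0]
contact_force: [-0.0, -0.0, -0.4]
width: 0.0448
grip_force: 0.0
time: 4.35
tcp_pos: [0.4711, 0.0483, 0.1146]
ee_rot: [0.991, 0.134, 0.0, 0.0]
contact_force: [0.6, 0.2, -0.2]
width: 0.0456
grip_force: 0.0
```

```bash
python3 -m pendant '[[[0,0,-0.07,0,0,0,-0.06],[0,0,0,0,0,0,0.1],[0,0,0,0,0,0,0.18],[0,0,0,0,0,0,0.18]]]' 30; python3 -m pendant '[[[0,0,0,0,0,0,0.4],[0,0,0,0,0,0,0.6],[0,0,0,0,0,0,0.6]]]' 30
```

```text
time: 4.75
tcp_pos: [0.4711, 0.0483, 0.1126]
ee_rot: [0.991, 0.134, 0.0, 0.0]
contact_force: [-0.3, -0.1, -0.2]
width: 0.0353
grip_force: 0.0
time: 5.05
tcp_pos: [0.4712, 0.0485, 0.1128]
ee_rot: [0.991, 0.134, 0.0, -0.0]
contact_force: [-1.2, 1.0, 2.1]
width: 0.0306
grip_force: 29.6
```

Gripped. Now I'll turn anticlockwise in small steps, with a small upward bias to feel for release.

```bash
python3 -m pendant '[[[0,0,0,0,0,0.5,0.6],[0,0,0,0,0,0.5,0.6],[0,0,0,0,0,0.5,0.6],[0,0,0,0,0,0.5,0.6],[0,0,0,0,0,0,0.6]]]'; python3 -m pendant '[[[0,0,0.05,0,0,0,0.6],[0,0,0,0,0,0,0.6]]]'; python3 -m pendant '[[[0,0,0.04,0,0,0.5,0.6],[0,0,0,0,0,0.5,0.6],[0,0,0,0,0,0,0.6]]]'; python3 -c "
from h import *
s=env.observe();print(s['moment'],s['contact_force'])"
```

```text
time: 5.55
tcp_pos: [0.4715, 0.0481, 0.1129]
ee_rot: [0.972, 0.237, 0.0, 0.0]
contact_force: [0.8, 0.3, 1.7]
width: 0.0306
grip_force: 29.7
time: 5.75
tcp_pos: [0.4712, 0.0481, 0.1132]
ee_rot: [0.972, 0.237, 0.0, 0.0]
contact_force: [5.7, -1.1, -6.3]
width: 0.0308
grip_force: 30.8
time: 6.05
tcp_pos: [0.4701, 0.0481, 0.1135]
ee_rot: [0.958, 0.287, -0.001, -0.0]
contact_force: [3.4, -1.6, -10.8]
width: 0.0306
grip_force: 31.0
[-0.30282625 -0.74387913  0.08251389] [  3.4041137   -1.57516518 -10.77155164]
```

```bash
python3 -m pendant '[[[0,0,0,0,0,0.5,0.6],[0,0,0,0,0,0.5,0.6],[0,0,0,0,0,0,0.6]]]';python3 -m pendant '[[[0,0,0,0,0,0.5,0.6],[0,0,0,0,0,0.5,0.6],[0,0,0,0,0,0,0.6]]]'
```

```text
time: 6.35
tcp_pos: [0.4695, 0.0481, 0.1139]
ee_rot: [0.942, 0.336, -0.002, -0.001]
contact_force: [-1.1, -2.5, -7.4]
width: 0.0306
grip_force: 31.3
time: 6.65
tcp_pos: [0.4712, 0.0489, 0.1161]
ee_rot: [0.923, 0.385, 0.0, -0.001]
contact_force: [-1.6, 1.9, 3.1]
width: 0.0309
grip_force: 32.2
```

```bash
python3 -m pendant '[[[0,0,0,0,0,0.5,0.6],[0,0,0,0,0,0.5,0.6],[0,0,0,0,0,0,0.6]]]';python3 -m pendant '[[[0,0,0,0,0,0.5,0.6],[0,0,0,0,0,0.5,0.6],[0,0,0,0,0,0,0.6]]]' ; python3 -c "
from h import *
s=env.observe();print(s['moment'],s['contact_force'])"
```

```text
time: 6.95
tcp_pos: [0.4721, 0.0485, 0.1169]
ee_rot: [0.902, 0.433, 0.001, 0.0]
contact_force: [-1.3, 0.1, 2.7]
width: 0.0306
grip_force: 32.2
time: 7.25
tcp_pos: [0.4721, 0.0482, 0.1166]
ee_rot: [0.878, 0.479, 0.001, 0.001]
contact_force: [-0.5, -0.9, 2.7]
width: 0.0303
grip_force: 32.2
[-2.36837517e-01  3.35176978e-02 -4.55787262e-05] [-0.45597639 -0.85745788  2.67640136]
```

At 30° the downward pull vanished and the tool rose, so it has released. I'll try a small lift.

```bash
python3 -m pendant '[[[0,0,0.05,0,0,0,0.6],[0,0,0.05,0,0,0,0.6],[0,0,0,0,0,0,0.6]]]'; python3 -c "
from h import *
s=env.observe();print(s['moment'],s['contact_force'])"
```

```text
time: 7.55
tcp_pos: [0.4718, 0.0483, 0.1189]
ee_rot: [0.877, 0.48, 0.001, 0.001]
contact_force: [1.5, -1.8, 2.5]
width: 0.0306
grip_force: 32.2
[-0.34518092 -0.41024185  0.02025555] [ 1.4505471  -1.84947918  2.45804345]
```

```bash
python3 -m pendant '[[[0,0,0.1,0,0,0,0.6],[0,0,0.1,0,0,0,0.6],[0,0,0,0,0,0,0.6]]]'; python3 -m pendant '[[[0,0,0.15,0,0,0,0.6],[0,0,0.15,0,0,0,0.6],[0,0,0.15,0,0,0,0.6],[0,0,0,0,0,0,0.6]]]'
```

```text
time: 7.85
tcp_pos: [0.4705, 0.0485, 0.124]
ee_rot: [0.877, 0.48, -0.001, -0.001]
contact_force: [-0.4, -0.6, -1.2]
width: 0.0306
grip_force: 31.9
time: 8.25
tcp_pos: [0.4716, 0.0484, 0.1387]
ee_rot: [0.877, 0.48, 0.001, 0.0]
contact_force: [-0.1, 0.3, 1.0]
width: 0.0306
grip_force: 31.9
```

```bash
python3 -m pendant '[[[0,0,0.3,0,0,0,0.6],[0,0,0.4,0,0,0,0.6],[0,0,0.4,0,0,0,0.6],[0,0,0.4,0,0,0,0.6],[0,0,0.4,0,0,0,0.6],[0,0,0.4,0,0,0,0.6],[0,0,0.4,0,0,0,0.6],[0,0,0.4,0,0,0,0.6],[0,0,0.4,0,0,0,0.6],[0,0,0.3,0,0,0,0.6],[0,0,0,0,0,0,0.6],[0,0,0,0,0,0,0.6]]]' 40
python3 - <<'E'
from h import *
im,i=snap('side','s3');im,i=snap('scene','s4')
a=cv2.imread('pics/scene0.png')
A=cv2.imread('pics/s3.png')[120:300,200:400];B=cv2.imread('pics/s4.png')[120:300,290:490]
cv2.imwrite('pics/crop3.png',cv2.resize(np.hstack([A,B]),None,fx=2,fy=2))
E
```

```text
time: 9.45
tcp_pos: [0.471, 0.0483, 0.2516]
ee_rot: [0.877, 0.48, -0.0, -0.0]
contact_force: [-0.3, 0.3, 0.3]
width: 0.03
grip_force: 41.2
```

View pics/crop3.png

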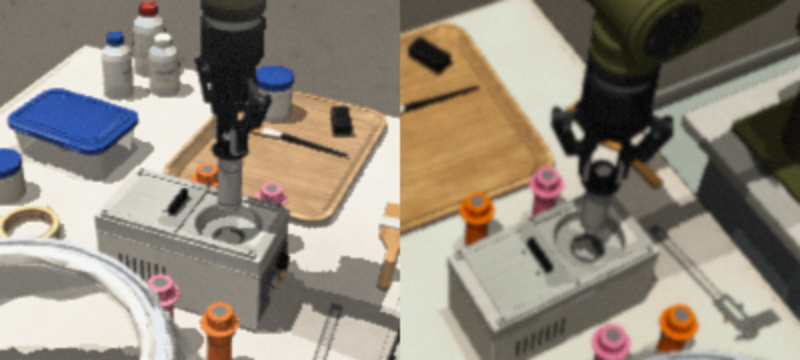

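The cartridge is fully out and upright: foot at about (316,224) in the side picture, and the tray items are untouched. I'll carry it over the empty half of the tray.

```bash
python3 -m pendant '[[[0.1,-0.4,0,0,0,0,0.6],[0.2,-0.8,0,0,0,0,0.6],[0.2,-0.9,0,0,0,0,0.6],[0.2,-0.9,0,0,0,0,0.6],[0.2,-0.9,0,0,0,0,0.6],[0.2,-0.9,0,0,0,0,0.6],[0.2,-0.9,0,0,0,0,0.6],[0.2,-0.9,0,0,0,0,0.6],[0.2,-0.9,0,0,0,0,0.6],[0.2,-0.9,0,0,0,0,0.6],[0.1,-0.5,0,0,0,0,0.6],[0,0,0,0,0,0,0.6]]]'
python3 -m pendant '[[[0,0,-0.4,0,0,0,0.6],[0,0,-0.7,0,0,0,0.6],[0,0,-0.7,0,0,0,0.6],[0,0,-0.7,0,0,0,0.6],[0,0,-0.7,0,0,0,0.6],[0,0,-0.4,0,0,0,0.6],[0,0,0,0,0,0,0.6],[0,0,0,0,0,0,0.6]]]'
python3 - <<'E'
from h import *
im,i=snap('side','s5');im2,j=snap('scene','s6');s=env.observe();t=s['tcp_pos'];print(t,s['contact_force'])
foot=np.array([t[0],t[1],t[2]-.0926]);print(foot)
out=[]
for I,c,n in((i,'s5',0),(j,'s6',1)):
    p=proj(I,foot);q=proj(I,foot+[0,0,.108]);print(p,q)
    A=cv2.imread(f'pics/{c}.png');x,y=p.astype(int)
    out.append(cv2.resize(A[y-60:y+40,x-60:x+60],None,fx=3.3,fy=3.3));print(x-60,y-60)
cv2.imwrite('pics/crop5.png',np.hstack(out))
E
```

```text
time: 10.75
tcp_pos: [0.5308, -0.2205, 0.251]
ee_rot: [0.878, 0.479, -0.0, -0.0]
contact_force: [-0.1, 1.7, -0.8]
width: 0.0303
grip_force: 41.1
time: 11.55
tcp_pos: [0.5313, -0.2182, 0.144]
ee_rot: [0.877, 0.481, 0.0, 0.0]
contact_force: [0.1, 0.3, -0.7]
width: 0.0303
grip_force: 41.1
[ 0.53192636 -0.21884366  0.14524621] [ 1.03751418 -0.5832805  -2.08747441]
[ 0.53192636 -0.21884366  0.05264621]
[330.39872109 197.53027344] [331.61547522 169.37251303]
270 137
[315.47622033 193.09014197] [315.37223479 167.93813289]
255 133
```

View pics/crop5.png

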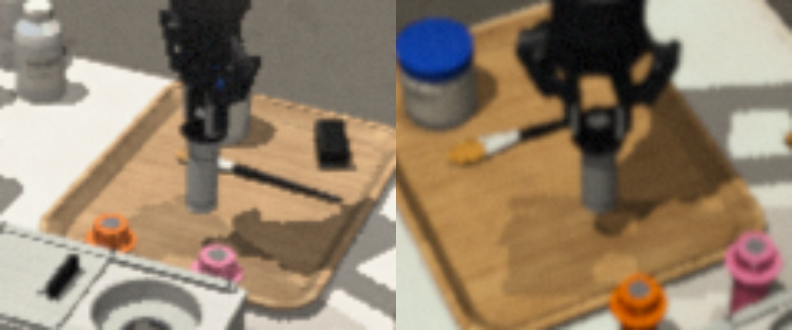

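The cartridge is held upright: foot at about (331,200) in side and (317,196) in scene, about 50 mm up, clear of the brush. I'll lower it and feel for the floor.

```bash
python3 -m pendant '[[[0,0,-0.4,0,0,0,0.6],[0,0,-0.4,0,0,0,0.6],[0,0,-0.3,0,0,0,0.6],[0,0,-0.2,0,0,0,0.6],[0,0,0,0,0,0,0.6]]]'; python3 -m pendant '[[[0,0,-0.07,0,0,0,0.6],[0,0,-0.07,0,0,0,0.6],[0,0,0,0,0,0,0.6]]]';python3 -m pendant '[[[0,0,-0.05,0,0,0,0.6],[0,0,0,0,0,0,0.6],[0,0,0,0,0,0,0.6]]]'
```

```text
time: 12.15
tcp_pos: [0.5301, -0.2182, 0.1028]
ee_rot: [0.877, 0.48, -0.001, -0.001]
contact_force: [0.3, 0.8, -0.2]
width: 0.0299
grip_force: 41.1
time: 12.45
tcp_pos: [0.5312, -0.2187, 0.1006]
ee_rot: [0.877, 0.48, 0.0, 0.0]
contact_force: [0.1, -0.2, -1.1]
width: 0.0301
grip_force: 41.1
time: 12.75
tcp_pos: [0.5312, -0.2187, 0.0991]
ee_rot: [0.877, 0.48, 0.0, 0.0]
contact_force: [-0.6, 0.0, -0.6]
width: 0.03
grip_force: 41.1
```

```bash
python3 -m pendant '[[[0,0,-0.05,0,0,0,0.6],[0,0,0,0,0,0,0.6],[0,0,0,0,0,0,0.6]]]'; python3 -m pendant '[[[0,0,-0.05,0,0,0,0.6],[0,0,0,0,0,0,0.6],[0,0,0,0,0,0,0.6]]]';python3 -m pendant '[[[0,0,-0.03,0,0,0,0.6],[0,0,0,0,0,0,0.6],[0,0,0,0,0,0,0.6]]]'
```

```text
time: 13.05
tcp_pos: [0.531, -0.2186, 0.0974]
ee_rot: [0.877, 0.48, -0.0, -0.0]
contact_force: [0.2, 0.1, -1.5]
width: 0.0304
grip_force: 41.1
time: 13.35
tcp_pos: [0.5311, -0.2186, 0.096]
ee_rot: [0.877, 0.48, -0.0, -0.0]
contact_force: [0.3, -0.1, 0.5]
width: 0.03
grip_force: 41.2
time: 13.65
tcp_pos: [0.5313, -0.2188, 0.0959]
ee_rot: [0.877, 0.48, 0.0, 0.0]
contact_force: [-2.4, 0.8, 4.9]
width: 0.0304
grip_force: 41.7
```

It has touched down. I'll release, then rise straight up.

```bash
python3 -m pendant '[[[0,0,0,0,0,0,0.2],[0,0,0,0,0,0,0.1],[0,0,0,0,0,0,-0.1],[0,0,0,0,0,0,-0.2],[0,0,0,0,0,0,-0.2],[0,0,0,0,0,0,-0.2]]]'; python3 -m pendant '[[[0,0,0.2,0,0,0,-0.2],[0,0,0.4,0,0,0,-0.2],[0,0,0.6,0,0,0,-0.2],[0,0,0.9,0,0,0,-0.2],[0,0,0.9,0,0,0,-0.2],[0,0,0.9,0,0,0,-0.2],[0,0,0,0,0,0,-0.2]]]'
python3 - <<'E'
from h import *
im,i=snap('scene','s7');im2,j=snap('side','s8')
A=cv2.imread('pics/s7.png')[120:320,240:440];B=cv2.imread('pics/s8.png')[120:320,240:440]
cv2.imwrite('pics/crop7.png',cv2.resize(np.hstack([A,B]),None,fx=2,fy=2))
# shutter: bar now & target bar position
ax=np.array([.4713,.0496]);a=np.array([.545,.052]);u=np.array([.104,.0042]);u/=np.linalg.norm(u)
print('u',u,'bar shift',(a-ax)@u,(a-ax)@[-u[1],u[0]],'shut bar',ax-.03*u, np.arctan2(u[1],u[0]))
E
```

```text
time: 14.25
tcp_pos: [0.5311, -0.2187, 0.095]
ee_rot: [0.877, 0.48, -0.0, -0.0]
contact_force: [0.2, -0.5, -0.3]
width: 0.0511
grip_force: 0.0
time: 14.95
tcp_pos: [0.5337, -0.22, 0.2189]
ee_rot: [0.877, 0.48, 0.003, 0.004]
contact_force: [0.9, 0.7, 0.5]
width: 0.0513
grip_force: 0.0
u [0.99918554 0.04035172] bar shift 0.07373681825233964 -0.0005758767415314967 shut bar [0.44132443 0.04838945] 0.04036268218927931
```

View pics/crop7.png

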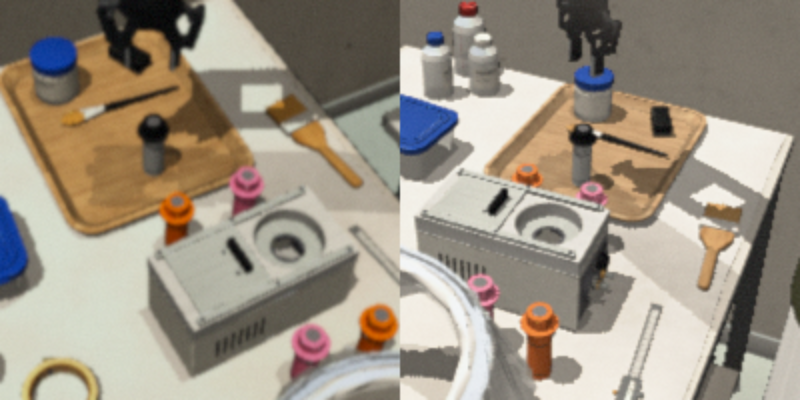

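The cartridge stands upright on the tray at about (153,145) in the crop, the other items are in place and the well is empty. Next is the shutter: I'll shut the fingers, turn them square to the slide, and go behind the grip bar.

```bash
python3 -m pendant '[[[0.1,0.6,0,0,0,0.58,0.5],[0.16,0.91,0,0,0,0.58,1],[0.16,0.91,0,0,0,0.58,1],[0.16,0.91,0,0,0,0.58,1],[0.16,0.91,0,0,0,0.58,1],[0.16,0.91,0,0,0,0.58,1],[0.16,0.91,0,0,0,0.58,1],[0.16,0.91,0,0,0,0.58,1],[0.16,0.91,0,0,0,0.58,1],[0.16,0.91,0,0,0,0.58,1],[0.02,0.3,0,0,0,0,1],[0,0,0,0,0,0,1]]]'; python3 -m pendant '[[[0,0,-0.4,0,0,0,1],[0,0,-0.6,0,0,0,1],[0,0,-0.6,0,0,0,1],[0,0,0,0,0,0,1],[0,0,0,0,0,0,1]]]'
```

```text
time: 16.25
tcp_pos: [0.5771, 0.0549, 0.2107]
ee_rot: [0.693, 0.721, -0.001, -0.001]
contact_force: [-0.1, 0.7, 0.2]
width: 0.0003
grip_force: 0.0
time: 16.75
tcp_pos: [0.5773, 0.0531, 0.1632]
ee_rot: [0.694, 0.72, -0.001, -0.001]
contact_force: [0.2, 1.2, -0.2]
width: -0.0
grip_force: 0.0
```

```bash
python3 -m pendant '[[[0,0,-0.35,0,0,0,1],[0,0,-0.3,0,0,0,1],[0,0,0,0,0,0,1]]]';  python3 -m pendant '[[[0,0,-0.08,0,0,0,1],[0,0,0,0,0,0,1]]]'; python3 -m pendant '[[[-0.3,-0.01,0,0,0,0,1],[-0.3,-0.01,0,0,0,0,1],[-0.3,-0.01,0,0,0,0,1],[0,0,0,0,0,0,1]]]'
```

```text
time: 17.05
tcp_pos: [0.5769, 0.0539, 0.1429]
ee_rot: [0.693, 0.72, -0.001, -0.001]
contact_force: [-0.2, -0.2, 0.1]
width: -0.0002
grip_force: 0.0
time: 17.25
tcp_pos: [0.5779, 0.0541, 0.1421]
ee_rot: [0.693, 0.721, -0.0, -0.0]
contact_force: [-0.6, -0.9, 0.7]
width: -0.0001
grip_force: 0.0
time: 17.65
tcp_pos: [0.5497, 0.0532, 0.1424]
ee_rot: [0.693, 0.721, -0.0, -0.0]
contact_force: [0.2, 0.4, -0.3]
width: -0.0002
grip_force: 0.0
```

```bash
python3 -m pendant '[[[-0.4,-0.016,0,0,0,0,1],[-0.4,-0.016,0,0,0,0,1],[-0.4,-0.016,0,0,0,0,1],[-0.4,-0.016,0,0,0,0,1],[-0.4,-0.016,0,0,0,0,1],[0,0,0,0,0,0,1]]]'
python3 - <<'E'
from h import *
im,i=snap('scene','s9');im2,j=snap('side','s10')
A=cv2.imread('pics/s9.png')[150:310,300:460];B=cv2.imread('pics/s10.png')[150:310,220:380]
cv2.imwrite('pics/crop9.png',cv2.resize(np.hstack([A,B]),None,fx=2.5,fy=2.5))
E
```

```text
time: 18.25
tcp_pos: [0.489, 0.0506, 0.1419]
ee_rot: [0.693, 0.721, -0.001, -0.0]
contact_force: [-0.5, -0.5, -0.2]
width: -0.0
grip_force: 0.0
```

View pics/crop9.png

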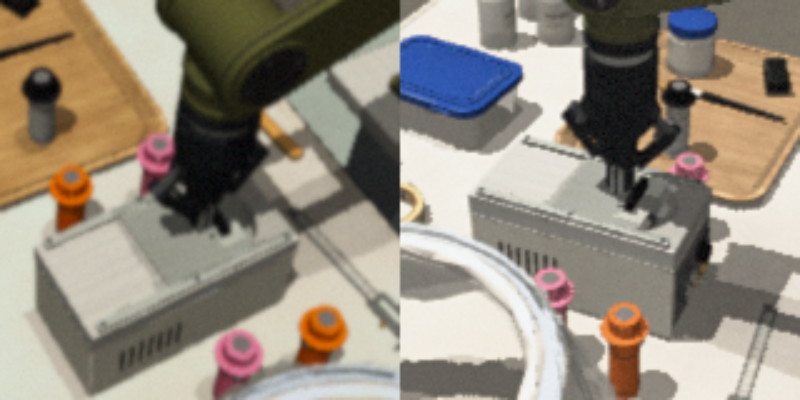

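The grip bar is moving ahead of the fingers (scene crop (222,222), side crop (635,192)) and the plate already covers most of the well. I'll push on until the end stop is felt.

```bash
python3 -m pendant '[[[-0.3,-0.012,0,0,0,0,1],[-0.3,-0.012,0,0,0,0,1],[-0.2,-0.008,0,0,0,0,1],[0,0,0,0,0,0,1]]]'; python3 -m pendant '[[[-0.1,0,0,0,0,0,1],[0,0,0,0,0,0,1]]]';python3 -m pendant '[[[-0.1,0,0,0,0,0,1],[0,0,0,0,0,0,1]]]'
```

```text
time: 18.75
tcp_pos: [0.4659, 0.0497, 0.142]
ee_rot: [0.693, 0.721, -0.0, -0.0]
contact_force: [0.6, -0.5, -0.8]
width: -0.0003
grip_force: 0.0
time: 18.95
tcp_pos: [0.4636, 0.0497, 0.1422]
ee_rot: [0.693, 0.721, -0.0, -0.0]
contact_force: [0.5, -0.1, -0.7]
width: -0.0001
grip_force: 0.1
time: 19.15
tcp_pos: [0.4608, 0.0497, 0.1423]
ee_rot: [0.693, 0.721, -0.0, 0.0]
contact_force: [0.5, -0.6, -0.1]
width: 0.0003
grip_force: 0.3
```

```bash
python3 -m pendant '[[[-0.1,0,0,0,0,0,1],[0,0,0,0,0,0,1]]]'; python3 -m pendant '[[[-0.07,0,0,0,0,0,1],[0,0,0,0,0,0,1]]]';python3 -m pendant '[[[-0.07,0,0,0,0,0,1],[0,0,0,0,0,0,1]]]'
```

```text
time: 19.35
tcp_pos: [0.4582, 0.0497, 0.1424]
ee_rot: [0.693, 0.721, 0.0, 0.001]
contact_force: [3.0, -0.5, -0.0]
width: 0.0003
grip_force: 1.3
time: 19.55
tcp_pos: [0.4577, 0.0498, 0.1431]
ee_rot: [0.693, 0.72, 0.002, 0.002]
contact_force: [7.7, 0.1, -1.4]
width: 0.0002
grip_force: 3.3
time: 19.75
tcp_pos: [0.4548, 0.0498, 0.1437]
ee_rot: [0.693, 0.721, 0.001, 0.001]
contact_force: [3.6, 1.1, 4.7]
width: 0.0
grip_force: 2.5
```

```bash
python3 -m pendant '[[[-0.05,0,0,0,0,0,1],[0,0,0,0,0,0,1],[0,0,0,0,0,0,1]]]'
python3 - <<'E'
from h import *
i=env.camera_info('wrist');im,i=snap('wrist','w11');im2,j=snap('side','s12')
for I,f in((i,True),(j,False)): print(proj(I,(.4413,.0484,.15),f),proj(I,(.4473,.0484,.15),f))
x,y=proj(j,(.4413,.0484,.15)).astype(int)
A=cv2.resize(cv2.imread('pics/s12.png')[y-50:y+50,x-60:x+60],None,fx=3,fy=3);B=cv2.imread('pics/w11.png')[100:400,150:490]
print(x-60,y-50)
cv2.imwrite('pics/crop12.png',np.hstack([A,B]))
E
```

```text
time: 20.05
tcp_pos: [0.4534, 0.0498, 0.1437]
ee_rot: [0.693, 0.721, 0.001, 0.001]
contact_force: [4.3, 1.3, 6.6]
width: -0.0003
grip_force: 3.0
[293.23674064 260.38908931] [305.29703923 260.87110202]
[324.61207278 226.80288978] [322.51963136 226.2002195 ]
264 176
```

View pics/crop12.png

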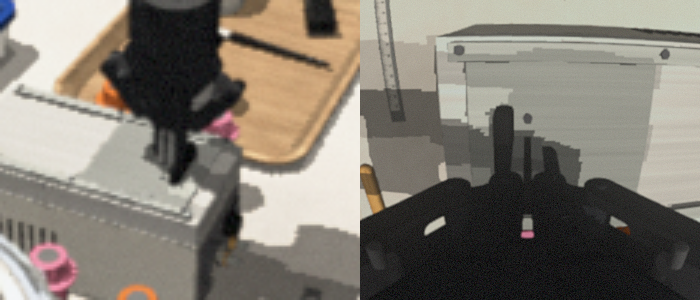

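The wrist crop shows the bar at image column about 293, where the shut position is predicted (a shutter 6 mm open would put it at about 305). I'll back off, rise, and check this by numbers.

```bash
python3 -m pendant '[[[0.3,0,0,0,0,0,1],[0.3,0.01,0,0,0,0,1],[0,0,0.5,0,0,0,1],[0,0,0.9,0,0,0,1],[0.3,0,0.9,0,0,0,1],[0.6,0,0.9,0,0,0,1],[0.6,0,0.3,0,0,0,1],[0,0,0,0,0,0,1],[0,0,0,0,0,0,1]]]'
python3 - <<'E'
from h import *
for c,n in(('wrist','w13'),('scene','s14'),('side','s15')):
    im,i=snap(c,n);g=cv2.cvtColor(im,cv2.COLOR_RGB2GRAY);F=c=='wrist'
    p=proj(i,(.4413,.0484,.146),F);x,y=p.astype(int);m=np.zeros_like(g);r=50 if F else 18
    x0,y0=max(x-r,0),max(y-r,0);m[y0:y+r,x0:x+r]=(g<60)[y0:y+r,x0:x+r]*255
    print(c,p)
    for k in cv2.findContours(m,0,2)[0]:
        if cv2.contourArea(k)>15: R=cv2.minAreaRect(k);print(R,'->',plane(i,*R[0],.146,F).round(4))
E
```

```text
time: 21.05
tcp_pos: [0.5138, 0.0502, 0.2462]
ee_rot: [0.693, 0.721, -0.001, -0.001]
contact_force: [-0.7, 0.6, 0.1]
width: 0.0003
grip_force: 0.0
wrist [231.28887724 195.95157913]
((250.68017578125, 195.0228271484375), (58.13758850097656, 13.03821086883545), 85.91438293457031) -> [0.4582 0.0499 0.146 ]
scene [394.53134661 229.71165432]
((388.9999694824219, 232.49998474121094), (19.691856384277344, 6.656403064727783), 56.3099365234375) -> [0.4584 0.0495 0.146 ]
((378.0, 215.0), (8.0, 4.0), 90.0) -> [ 0.4544 -0.0101  0.146 ]
side [324.56979232 227.99755936]
((319.2000732421875, 228.60003662109375), (4.472135543823242, 15.205260276794434), 26.56505012512207) -> [0.4531 0.0568 0.146 ]
```

The bar now sits 17 mm short of shut. I'll check the earlier frame numerically to see whether it was dragged back.

Run:
```python
from h import *
i=env.camera_info('wrist');i['world_from_camera']=np.load('pics/w11.npy')
g=cv2.imread('pics/w11.png',0)
for y in range(205,275,10):
    row=g[y,260:360]<50;d=np.flatnonzero(np.diff(np.r_[0,row.astype(int),0]));print(y,d+260,[round(plane(i,u+260,y,.15,True)[0],4) for u in d])
j=env.camera_info('side');a=cv2.imread('pics/s10.png',0)
i['world_from_camera']=np.load('pics/w13.npy');g=cv2.imread('pics/w13.png',0)
# plate edges along unit middle line, off the bar
for y in(110,130,150,240):
    r=g[y].astype(int);e=np.abs(np.diff(cv2.GaussianBlur(g,(3,3),0)[y].astype(int)))
    for u in np.flatnonzero(e>14): print(y,u,plane(i,u,y,.132,True).round(3)[:2],end=' ')
    print()
```

```text
205 [] []
215 [285 287 288 297 298 303] [np.float64(0.4372), np.float64(0.4381), np.float64(0.4386), np.float64(0.4428), np.float64(0.4433), np.float64(0.4456)]
225 [283 290 291 294 295 303] [np.float64(0.4362), np.float64(0.4396), np.float64(0.4401), np.float64(0.4415), np.float64(0.442), np.float64(0.4457)]
235 [283 297 298 304] [np.float64(0.4362), np.float64(0.443), np.float64(0.4435), np.float64(0.4463)]
245 [284 303 314 321] [np.float64(0.4367), np.float64(0.446), np.float64(0.4513), np.float64(0.4547)]
255 [284 302 314 321 333 347] [np.float64(0.4367), np.float64(0.4456), np.float64(0.4515), np.float64(0.4549), np.float64(0.4609), np.float64(0.4678)]
265 [285 301 314 321 334 349] [np.float64(0.4372), np.float64(0.4452), np.float64(0.4517), np.float64(0.4552), np.float64(0.4617), np.float64(0.4692)]
110 27 [0.17  0.139] 110 28 [0.173 0.138] 110 29 [0.175 0.138] 110 82 [0.272 0.129] 110 83 [0.273 0.129] 110 84 [0.275 0.128] 110 92 [0.286 0.127] 110 93 [0.288 0.127] 110 94 [0.289 0.127] 110 119 [0.323 0.125] 110 120 [0.324 0.124] 110 122 [0.326 0.124] 110 123 [0.328 0.124] 110 16
[... 2422 characters left out ...]
41 [ 0.334 -0.007] 240 142 [ 0.335 -0.007] 240 148 [ 0.343 -0.006] 240 157 [ 0.354 -0.005] 240 158 [ 0.355 -0.005] 240 160 [ 0.358 -0.005] 240 161 [ 0.359 -0.005] 240 162 [ 0.36  -0.005] 240 176 [ 0.377 -0.003] 240 177 [ 0.378 -0.003] 240 284 [0.485 0.004] 240 285 [0.486 0.004] 240 302 [0.501 0.005] 240 303 [0.502 0.005] 240 329 [0.526 0.006] 240 330 [0.527 0.006] 240 331 [0.528 0.006] 240 528 [0.745 0.006] 240 529 [0.746 0.006] 240 547 [0.776 0.006] 240 548 [0.777 0.006] 240 549 [0.779 0.006] 240 550 [0.781 0.005] 240 551 [0.783 0.005] 240 581 [0.841 0.004] 240 582 [0.844 0.004] 240 583 [0.846 0.003] 240 584 [0.848 0.003] 240 599 [0.884 0.002] 240 637 [ 1.    -0.003] 240 638 [ 1.004 -0.003]
```

It was fully shut (bar at x ≈ 0.441), and my sideways retreat dragged it back while the tips pressed on the plate. I'll push again slightly higher, then lift straight up with no sideways move.

```bash
python3 -m pendant '[[[-0.4,0,0,0,0,0,1],[-0.5,0,-0.5,0,0,0,1],[0,0,-0.9,0,0,0,1],[0,0,-0.9,0,0,0,1],[0,0,-0.7,0,0,0,1],[0,0,-0.3,0,0,0,1],[0,0,0,0,0,0,1]]]'; python3 -m pendant '[[[-0.2,0,0,0,0,0,1],[-0.2,0,0,0,0,0,1],[-0.2,0,0,0,0,0,1],[-0.2,0,0,0,0,0,1],[0,0,0,0,0,0,1]]]'
```

```text
time: 21.9
tcp_pos: [0.4864, 0.0501, 0.1466]
ee_rot: [0.693, 0.721, -0.001, -0.001]
contact_force: [0.4, 0.2, 0.1]
width: 0.0001
grip_force: 0.0
time: 22.4
tcp_pos: [0.4639, 0.0501, 0.1489]
ee_rot: [0.693, 0.721, 0.0, 0.0]
contact_force: [-0.3, 0.9, 0.6]
width: -0.0002
grip_force: 0.0
```

```bash
python3 -m pendant '[[[0.25,0,0,0,0,0,1],[0.2,0,-0.1,0,0,0,1],[0,0,-0.05,0,0,0,1],[0,0,0,0,0,0,1]]]'; python3 -m pendant '[[[-0.2,0,0,0,0,0,1],[-0.2,0,0,0,0,0,1],[-0.2,0,0,0,0,0,1],[0,0,0,0,0,0,1]]]';python3 -m pendant '[[[-0.1,0,0,0,0,0,1],[0,0,0,0,0,0,1]]]'
```

```text
time: 22.8
tcp_pos: [0.4776, 0.0501, 0.1429]
ee_rot: [0.693, 0.721, -0.001, -0.001]
contact_force: [-0.8, 0.3, -0.7]
width: 0.0002
grip_force: 0.0
time: 23.2
tcp_pos: [0.4589, 0.0501, 0.1439]
ee_rot: [0.693, 0.721, 0.0, 0.0]
contact_force: [-0.2, 0.6, -0.4]
width: -0.0001
grip_force: 0.0
time: 23.4
tcp_pos: [0.4564, 0.0501, 0.1438]
ee_rot: [0.693, 0.721, 0.0, 0.0]
contact_force: [1.3, -0.1, 0.4]
width: 0.0003
grip_force: 0.0
```

```bash
python3 -m pendant '[[[-0.07,0,0,0,0,0,1],[0,0,0,0,0,0,1]]]'; python3 -m pendant '[[[-0.07,0,0,0,0,0,1],[0,0,0,0,0,0,1]]]'
python3 - <<'E'
from h import *
im,i=snap('wrist','w16');g=cv2.cvtColor(im,cv2.COLOR_RGB2GRAY)
for y in(225,245,260):
    row=g[y,230:370]<50;d=np.flatnonzero(np.diff(np.r_[0,row.astype(int),0]));print(y,[round(plane(i,u+230,y,.15,True)[0],4) for u in d])
E
```

```text
time: 23.6
tcp_pos: [0.4546, 0.0501, 0.1438]
ee_rot: [0.693, 0.721, 0.0, 0.0]
contact_force: [0.8, 0.1, 0.2]
width: 0.0
grip_force: 0.7
time: 23.8
tcp_pos: [0.4529, 0.05, 0.1439]
ee_rot: [0.693, 0.721, 0.0, 0.001]
contact_force: [3.0, -0.6, -1.2]
width: -0.0001
grip_force: 1.6
225 [np.float64(0.4362), np.float64(0.4405), np.float64(0.441), np.float64(0.4415), np.float64(0.442), np.float64(0.4458)]
245 [np.float64(0.4367), np.float64(0.4455), np.float64(0.4509), np.float64(0.4543)]
260 [np.float64(0.4367), np.float64(0.4447), np.float64(0.4511), np.float64(0.4546), np.float64(0.4606), np.float64(0.4681)]
```

The bar is at 0.441, fully shut against the stop. Straight up now.

```bash
python3 -m pendant '[[[0,0,0.1,0,0,0,1],[0,0,0.2,0,0,0,1],[0,0,0.4,0,0,0,1],[0,0,0.9,0,0,0,1],[0,0,0.9,0,0,0,1],[0.6,0,0.9,0,0,0,1],[0.9,0,0.3,0,0,0,1],[0.6,0,0,0,0,0,1],[0,0,0,0,0,0,1],[0,0,0,0,0,0,1]]]'
python3 - <<'E'
from h import *
for c,n in(('wrist','w17'),('scene','s18')):
    im,i=snap(c,n);g=cv2.cvtColor(im,cv2.COLOR_RGB2GRAY);F=c=='wrist'
    x,y=proj(i,(.4413,.0484,.146),F).astype(int);m=np.zeros_like(g);r=50 if F else 18
    m[y-r:y+r,x-r:x+r]=(g<60)[y-r:y+r,x-r:x+r]*255
    for k in cv2.findContours(m,0,2)[0]:
        if cv2.contourArea(k)>15: R=cv2.minAreaRect(k);print(c,R[1],plane(i,*R[0],.146,F).round(4))
# tray region unchanged since the cartridge was put down?
a=cv2.imread('pics/s18.png',0).astype(int);b=cv2.imread('pics/s9.png',0).astype(int)
print('tray diff px',(np.abs(a-b)[130:225,245:350]>40).sum())
E
```

```text
time: 24.85
tcp_pos: [0.5148, 0.0501, 0.2545]
ee_rot: [0.693, 0.721, -0.001, -0.001]
contact_force: [0.1, -0.3, -1.2]
width: -0.0004
grip_force: 0.0
wrist (56.38788604736328, 13.287277221679688) [0.4421 0.0494 0.146 ]
scene (18.657434463500977, 9.17060375213623) [0.4403 0.0483 0.146 ]
tray diff px 0
```

The shutter bar reads 0.440–0.442 against 0.441 for shut, the tray has not changed, and the arm is clear.

```bash
python3 -c "
from cell import env
print(env.close_job())"
```

```text
the job is handed in; nothing more can be done
None
```

The job is handed in (no verdict was returned): the cartridge was unlocked gently, lifted straight out and stood upright on the tray. The shutter is shut to within about 1 mm, after one re-push because my first retreat dragged it 17 mm open, and the camera check showed the tray items where I left them.

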